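# Seat a toy wheel blank in the sloping die

## Task

Three bare steel wheel blanks, each with a short hub on top, lie on the cork mat. Take the one whose outline matches the round cavity in the sloping die plate (the larger round one) and set it in that cavity, hub outwards, lying flat on the cavity floor all round; put it in rather than letting it drop or fall. Leave the other two blanks and everything else on the desk where they are.

Things in the scene. Friction and masses are not known exactly. Their poses are not given: they have to be found in the camera images.
- blank_round: The larger round steel blank: a disc 44 mm in diameter and 8 mm thick carrying a round upright hub 16 mm in diameter that rises from 8 to 34 mm above the underside. Origin: centre of the underside; z up along the hub. About 110 g. Starts lying flat on the 3 mm thick fixed cork mat (130 x 320 mm).
- blank_small: Smaller round steel blank, not wanted: disc 30 mm in diameter, 8 mm thick, carrying a round upright hub 16 mm in diameter that rises from 8 to 34 mm above the underside. Origin: centre of the underside; z up along the hub. Lies on the same mat.
- blank_square: Square steel blank, not wanted: 42 x 42 mm plate, 8 mm thick, carrying a round upright hub 16 mm in diameter that rises from 8 to 34 mm above the underside. Origin: centre of the underside; z up along the hub. Lies on the same mat.
- die_seat (a point): Centre of the floor of the round cavity in the fixed steel die plate. z: outward normal of the plate, leaning 30 degrees from vertical towards its low front edge; x points up the slope, y along the level width. Cavity 49 mm in diameter, 6 mm deep (plate face at z = 6 mm), 2 mm chamfer at the mouth. Plate 130 mm wide, from x = -30 to 100 mm. Floor centre about 50 mm above the desk.
- pillar_left (a point): Top of one of two fixed steel guide pillars, 16 mm in diameter, that stand 100 mm tall on the die plate, square to it, at x = 85, y = 42 mm of the cavity frame; they lean out over the cavity and obstruct a gripper held vertically. Axes as the cavity's.
- pillar_right (a point): Top of the other guide pillar, at x = 85, y = -42 mm of the cavity frame; otherwise the same.
- cog_a: Larger brass cog ring, 45 mm across the teeth, 6 mm thick, lying on the desk. Origin: centre of its underside. Leave alone.
- cog_b: Smaller brass cog ring, 35 mm across the teeth, 6 mm thick, lying on the desk. Origin: centre of its underside. Leave alone.
- chick: Yellow tin chick standing on a 36 mm square foot, 72 mm tall. Origin: centre of its underside. Leave alone.
- pin_vise: Brass pin vise lying along its x axis, about 95 mm long and 14 mm thick. Origin: underside near mid-length. Leave alone.
- magnifier: Hand magnifier lying on the desk, brass rim 72 mm in diameter and 12 mm high, wooden handle reaching to x = 126 mm. Origin: underside of the rim's centre. Leave alone.
Not all that is in view belongs to the job. Leave any blue or yellow look-alike of the part that bears die_seat alone. Leave any orange or purple look-alike of the blank_round alone.

How it is judged:
At the end, for the whole second after the job is handed in: The larger round blank lies in the die cavity, hub outwards, released and at rest: its underside centre within 4.5 mm of the centre of the cavity floor and less than 2.5 mm above that floor, its axis within 0.06 rad (3.4 degrees) of the plate's normal (distance between blank_round and die_seat below 0.0045 m and z of blank_round in the frame of die_seat below 0.0025 m and angle between the z axis of blank_round and the z axis of die_seat, either way round below 0.06 rad and linear speed of blank_round below 0.01 m/s and angular speed of blank_round below 0.1 rad/s); the robot touches nothing.
It fails at once if another blank or a bystander (cog rings, chick, pin vise, magnifier) is moved more than 40 mm (distance of any of blank_small, blank_square, cog_a, cog_b, chick, pin_vise, magnifier from where it was at the start of the episode above 0.04 m).
It fails at once if the blank is dropped or thrown: out of the fingers and faster than 0.6 m/s (a fall of about 20 mm) (contact force between the fingers and blank_round below 0.05 N and linear speed of blank_round above 0.6 m/s).
It also fails if it takes over 38 s, if anything falls off the work surface, if the arm or the gripper's body presses on something with over 40 N, if the wrist force passes 120 N, or if a joint passes its speed limit or range.

## Robot

A 7-joint arm with a two-finger parallel gripper is mounted at the origin on the work surface. World frame = base frame: x ahead of the robot, y to its left, z up, the work surface at z = 0. Lengths are in m, angles in rad, forces in N, time in s.
With the tool pointing down it reaches from about 0.425 to 0.925 m from the base axis. Payload 6.8 kg.
Tool frame: the origin (TCP) lies midway between the tips of the shut fingers; the grasp point (between the pads) lies 19 mm behind it; x points along the fingers, y is the direction in which the jaws open and shut, and the axes are right-handed (so a half turn about x gives the same grasp; the last joint's range is limited). The gripper opens to 85 mm and grips with 20 to 120 N. Pads are 22 mm wide; open, the fingers measure 114 mm over their backs; the gripper's body (76 mm by 85 mm) begins 54 mm behind the grasp point. The pads swing forward as they close: fully open they stand 13 mm farther back than shut.
Start: joints at [-1.33, 0.477, 0.022, 1.555, -0.011, 1.109, -0.083], TCP at [0.231, 0.634, 0.231] pointing down, gripper open.
Joint ranges: [-2.96, 2.96], [-0.34, 2.1], [-1.41, 1.46], [0.24, 2.44], [-1.37, 4.51], [0.17, 1.92], [-2.96, 2.96]. Speed limits (rad/s): [2.39, 2.39, 3.14, 3.14, 3.14, 3.14, 3.14].

## Interface

Orientations are given as a rotation vector (axis times angle).
In Python, from bench import r, viewer, nets gives the robot as it stands.
- The arm moves only by the shell command python3 -m pendant 'ROWS' [FORCE]. ROWS is JSON, one flat list of numbers, 5 for each row, row after row: the finger opening in mm, from 0 to 85.4, then the shift along the tool's x, y, z in mm, then the turn about the tool's x in rad. A call has 1 to 20 rows; each row shifts and turns the commanded pose from where the row before left it, along the tool's axes as they then stand; what a row does not reach is not made up. A row lasts 1/8 s, in which the tool goes at most 62.5 mm and 10.7 degrees, less where a joint would pass 70% of its speed; a pose out of reach is approached as far as the arm can. A call with a gripper value outside its range is refused whole. The fingers move at their own pace and stop on an object; FORCE is the grip in N (left out, the last holds). Time passes only in rows, so rows that do not move let the fingers close. It gives the time, the measured TCP pose, the force and the opening at its end, in the units of the state.
- r.get_obs(): the state, without advancing time (a new reading comes with each control period).
- viewer.grab_frame(name): name is "scene" or "top" or "wrist"; returns (picture, depth): 400x640x3 uint8, red, green, blue; 400x640 float32, m along the optical axis (not along the pixel's ray), 0 where there is no reading.
- viewer.calibration(name): a dict with "mtx" (3x3 intrinsics, pixels), "world_to_cam" (4x4, takes a point from world to camera coordinates). Camera axes: x right, y up, looking along -z (the intrinsics and any distortion apply to the point x, -y, -z); pixel columns grow to the right and rows downward; lengths in m; the calibration is good to about 2 mm. A picture is of the moment at which its call begins: read the wrist's pose just before it. calibration takes no time and is no camera call; for the wrist camera it gives the pose at the moment of the call.
- r.hand_in(): hands the job in, once; it reports no verdict.
Trained networks look in the newest picture that a camera, given by its name, has taken for a name from the list of things; names that differ only in an ending like _2 or _b are one class to them, and where a whole thing is asked for, a point or a joint stands for the part that bears it (a point fixed in the world has none). Each returns a list of dicts, best first, with "score" (0 to 1); they miss things now and then, are a little off and sometimes report something else, mostly with a low value. They report only what shows in the picture. A call takes as long as a camera call. They do not tell look-alikes from the thing itself.
- nets.look_for(name, camera): "location" ([x, y, z] in m, in world coordinates, good to about 4 mm: the middle of the surface that is visible of it).
- nets.silhouettes(name, camera): "mask" (400x640 bool, what is visible of it).
The state is a dict: "clock": time; "joints": joint angles; "qvel": joint speeds; "tau": joint torques, N m; "tcp_pos": TCP position; "orientation": TCP orientation; "contact_force": force on the tool from outside, world axes, zero at the start; "moment": the same for the moment, N m; "grip_width": finger opening in m.
Only numpy, scipy, OpenCV 4.12 (cv2) and the standard library are available. Lean on these libraries where they do the work, as an engineer would, in place of code of your own. Each camera call takes 0.05 s, during which the arm holds its last target. There are 200 camera calls.

## Working session

There is one attempt and no reset: what is moved stays moved. The work goes in short steps, Python scripts to look and compute and a shell command to move; the robot and the scene stay as the last step left them, time stands still between calls to the robot, and variables do not carry over. Pictures are saved under pics/ and viewed, about 8 in all and at most 12, crops included, and the job is handed in when it is done.

```bash
mkdir -p pics; ls; cat > h.py <<'E'
import numpy as np, cv2
from scipy.spatial.transform import Rotation as R
from bench import r, viewer, nets
def cloud(name, depth, cal=None):
    c=cal or viewer.calibration(name); K=np.array(c["mtx"]); T=np.linalg.inv(np.array(c["world_to_cam"]))
    v,u=np.mgrid[0:depth.shape[0],0:depth.shape[1]]
    p=np.stack([(u-K[0,2])/K[0,0]*depth,-(v-K[1,2])/K[1,1]*depth,-depth],-1)
    return p@T[:3,:3].T+T[:3,3]
def save(n,img): cv2.imwrite("pics/"+n+".png",img[...,::-1])
E
python3 - <<'E'
from h import *
o=r.get_obs(); print(o)
for n in ["scene","top"]:
    im,d=viewer.grab_frame(n); save(n+"0",im); np.save(n+"0.npy",cloud(n,d))
    print(n,viewer.calibration(n).keys())
    for t in ["blank_round","blank_small","blank_square","die_seat","pillar_left","pillar_right","chick"]:
        print(n,t,[(round(x["score"],2),np.round(x["location"],3).tolist()) for x in nets.look_for(t,n)][:4])
E
```

```text
pics
{'clock': 0.0, 'joints': array([-1.33011   ,  0.47779715,  0.02229832,  1.5564288 , -0.01150767,
        1.1093643 , -0.08308764]), 'qvel': array([-0.00026256, -0.00032777,  0.00025638, -0.00020435, -0.00016139,
        0.00047984,  0.00049448]), 'tau': array([-1.85163117e-03, -5.96444213e+01,  1.60719831e+00, -2.81203634e+01,
        1.24243877e-02,  9.26003850e-03, -8.70439806e-06]), 'tcp_pos': array([0.23046853, 0.63379457, 0.23033649]), 'orientation': array([ 0.27217439,  1.55363301, -0.27510551]), 'contact_force': array([-0.17154781, -0.16430723,  0.10450204]), 'moment': array([-0.0432202 ,  0.0330183 ,  0.02755538]), 'grip_width': 0.08548646111024231}
scene dict_keys(['mtx', 'world_to_cam'])
scene blank_round [(0.74, [0.571, -0.012, 0.008]), (0.72, [0.684, -0.12, 0.011]), (0.5, [0.55, -0.234, 0.011]), (0.16, [0.589, 0.218, 0.092])]
scene blank_small [(0.57, [0.529, -0.331, 0.01])]
scene blank_square [(0.76, [0.547, -0.137, 0.008])]
scene die_seat [(0.98, [0.296, -0.236, 0.098]), (0.9, [0.591, 0.216, 0.094]), (0.62, [0.301, 0.431, 0.095])]
scene pillar_left [(0.72, [0.301, 0.433, 0.1]), (0.6, [0.299, -0.242, 0.1]), (0.56, [0.586, 0.216, 0.089])]
scene pillar_right [(0.89, [0.298, -0.237, 0.098]), (0.66, [0.592, 0.221, 0.094]), (0.59, [0.3, 0.429, 0.095])]
scene chick [(0.53, [0.819, 0.006, 0.044])]
top dict_keys(['mtx', 'world_to_cam'])
top blank_round [(0.73, [0.562, -0.015, 0.011]), (0.64, [0.675, -0.112, 0.009]), (0.6, [0.543, -0.23, 0.014]), (0.43, [0.735, -0.261, 0.006])]
top blank_small []
top blank_square [(0.55, [0.537, -0.132, 0.012])]
top die_seat [(0.9, [0.564, 0.221, 0.076]), (0.76, [0.278, 0.433, 0.084]), (0.67, [0.277, -0.238, 0.085])]
top pillar_left [(0.88, [0.285, 0.44, 0.083]), (0.79, [0.276, -0.237, 0.083]), (0.56, [0.568, 0.217, 0.075])]
top pillar_right [(0.89, [0.278, -0.24, 0.083]), (0.69, [0.282, 0.437, 0.081]), (0.59, [0.74, -0.263, 0.011])]
top chick [(0.69, [0.805, 0.007, 0.04])]
```

View pics/top0.png

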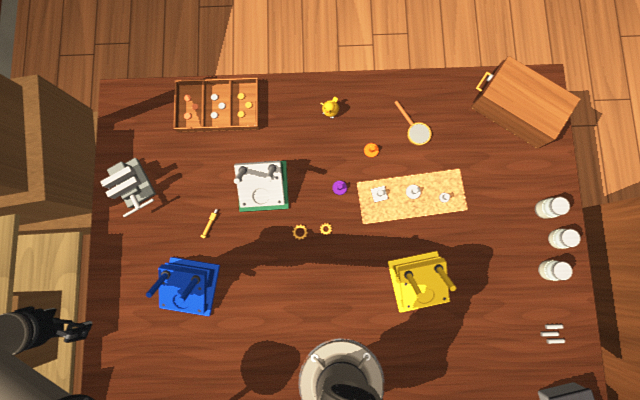

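View pics/scene0.png

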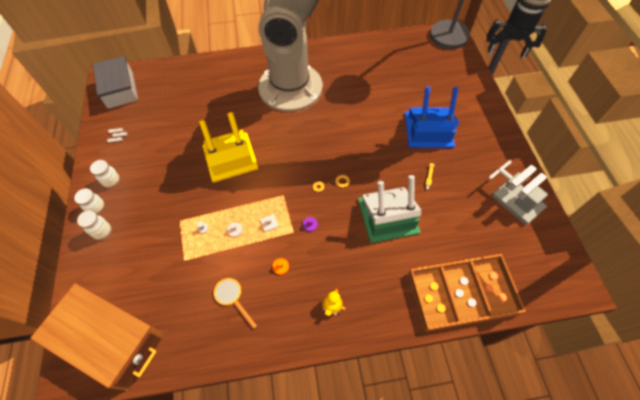

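The top view shows the steel blanks on the mat: square at (379,193), large round at (414,190), small at (446,197). The bare steel die is at (261,187), with its cavity near (262,197) and its low edge towards the robot. I'll measure both from depth.

```bash
cat > m.py <<'E'
from h import *
def hub(P,x,y,rad=.03):
    m=(np.hypot(P[...,0]-x,P[...,1]-y)<rad)&(P[...,2]>.030)&(P[...,2]<.05); q=P[m]; return m.sum(), q.mean(0) if len(q) else None, q[:,2].max() if len(q) else None
def die(P,c=(.575,.22)):
    m=(abs(P[...,0]-c[0])<.11)&(abs(P[...,1]-c[1])<.11)&(P[...,2]>.02)&(P[...,2]<.14)
    q=P[m]; best=None; rng=np.random.default_rng(0)
    for _ in range(800):
        a=q[rng.choice(len(q),3,False)]; n=np.cross(a[1]-a[0],a[2]-a[0]); L=np.linalg.norm(n)
        if L<1e-6: continue
        n/=L; n*=np.sign(n[2])
        if abs(n[2]-.866)>.04: continue
        s=abs((q-a[0])@n)<.002
        if best is None or s.sum()>best.sum(): best=s
    pl=q[best]; o=pl.mean(0); n=np.linalg.svd(pl-o,full_matrices=False)[2][2]; n*=np.sign(n[2])
    ey=np.cross(n,[0,0,1.]); ey/=np.linalg.norm(ey); ex=np.cross(ey,n)
    if ex[2]<0: ex,ey=-ex,-ey
    h=(q-o)@n; f=q[(h<-.004)&(h>-.009)]
    loc=np.c_[(q-o)@ex,(q-o)@ey,h]; return o,n,ex,ey,pl,loc
E
python3 - <<'E'
from m import *
o=r.get_obs(); print(R.from_rotvec(o["orientation"]).as_matrix().round(3))
for n in ["top","scene"]:
    P=np.load(n+"0.npy")
    for nm,(x,y) in dict(round=(.546,-.232),square=(.54,-.133),small=(.525,-.33)).items(): print(n,nm,hub(P,x,y))
    o,nn,ex,ey,pl,loc=die(P); print(n,"die o",o.round(4),"n",nn.round(3),"ex",ex.round(3),len(pl),"tilt",np.degrees(np.arccos(nn[2])),"yaw",np.degrees(np.arctan2(ex[1],ex[0])))
    a=loc[abs(loc[:,2])<.002]; print("plate ext",np.percentile(a[:,0],[1,99]),np.percentile(a[:,1],[1,99]))
    f=loc[(loc[:,2]<-.0045)&(loc[:,2]>-.008)&(abs(loc[:,0])<.062)&(abs(loc[:,1])<.05)]
    print("floor",len(f),np.median(f,0), np.percentile(f,[3,97],axis=0))
E
```

```text
[[ 0.     0.342  0.94 ]
 [ 0.     0.94  -0.342]
 [-1.     0.    -0.   ]]
top round (np.int64(24), array([ 0.5441021 , -0.23546103,  0.03645772]), np.float64(0.040557717367564194))
top square (np.int64(24), array([ 0.53989495, -0.13167087,  0.03638971]), np.float64(0.039502943494921006))
top small (np.int64(23), array([ 0.52350048, -0.3279957 ,  0.03557714]), np.float64(0.0397696319157943))
top die o [0.5689 0.2211 0.0731] n [-0.507 -0.021  0.862] ex [0.861 0.035 0.508] 1016 tilt 30.514417551349723 yaw 2.3349810120687153
plate ext [-0.06595567  0.06335769] [-0.06366578  0.06366522]
floor 141 [-0.03374911 -0.00158514 -0.00595226] [[-0.05815803 -0.03582897 -0.00779302]
 [ 0.04632265  0.02355317 -0.00455802]]
scene round (np.int64(27), array([ 0.54655362, -0.23980812,  0.03733746]), np.float64(0.04106363264568347))
scene square (np.int64(29), array([ 0.54261411, -0.13678999,  0.03658302]), np.float64(0.03895780350959854))
scene small (np.int64(29), array([ 0.52568482, -0.33261297,  0.03668686]), np.float64(0.04104040910195916))
scene die o [0.5729 0.2157 0.0766] n [-0.499 -0.011  0.867] ex [0.867 0.019 0.499] 750 tilt 29.909169759133018 yaw 1.2870152610484475
plate ext [-0.06963141  0.05962413] [-0.06310321  0.06503816]
floor 95 [-0.03308649  0.00859145 -0.00631988] [[-0.05978999 -0.04161914 -0.00781266]
 [ 0.06041077  0.04423013 -0.00476296]]
```

```bash
python3 -m pendant '[85,0,0,0,-0.18, 50,0,0,0,-0.18, 50,0,0,0,-0.02, 50,-5,-40,47,0, 50,-5,-40,47,0, 50,-5,-40,47,0, 50,-5,-40,47,0, 50,-5,-40,47,0, 50,-5,-40,47,0, 50,0,-58,0,0, 50,0,-58,0,0, 50,0,-58,0,0, 50,0,-58,0,0, 50,0,-58,0,0, 50,0,-58,0,0, 50,0,-58,0,0, 50,0,-58,0,0, 50,0,-58,0,0, 50,0,-58,0,0, 50,0,-58,0,0]' 60
cat > w.py <<'E'
from m import *
o=r.get_obs(); M=R.from_rotvec(o["orientation"]).as_matrix(); print(o["clock"],o["tcp_pos"].round(4),o["joints"].round(3),"\n",M.round(3))
cal=viewer.calibration("wrist"); im,d=viewer.grab_frame("wrist"); P=cloud("wrist",d,cal); np.save("w.npy",P)
import sys; save(sys.argv[1],im)
E
python3 w.py w1; python3 - <<'E'
from m import *
P=np.load("w.npy")
for nm,(x,y) in dict(round=(.545,-.237),square=(.54,-.133),small=(.525,-.33)).items():
    print(nm,hub(P,x,y))
    m=(np.hypot(P[...,0]-x,P[...,1]-y)<.03)&(P[...,2]>.007)&(P[...,2]<.016); q=P[m]
    if len(q): print(q.min(0),q.max(0),(q.min(0)+q.max(0))/2)
E
```

```text
clock: 3.3
tcp_pos: [0.54, -0.2361, 0.2617]
orientation: [-0.022, 1.57, 0.022]
contact_force: [1.6, 0.3, 0.8]
grip_width: 0.05
3.3 [ 0.54   -0.2361  0.2617] [ 0.038  0.315  0.34   1.752 -0.117  1.093  2.015] 
 [[ 0.001 -0.028  1.   ]
 [ 0.     1.     0.028]
 [-1.     0.     0.001]]
round (np.int64(125), array([ 0.54537054, -0.2385413 ,  0.03660596]), np.float64(0.03853791651485666))
[ 0.52424581 -0.25949254  0.00701624] [ 0.56793344 -0.21724605  0.01524172] [ 0.54608963 -0.2383693   0.01112898]
square (np.int64(134), array([ 0.54151948, -0.13593482,  0.03630604]), np.float64(0.038589574074473276))
[ 0.51775877 -0.16001546  0.00700966] [ 0.56524601 -0.11135248  0.01555407] [ 0.54150239 -0.13568397  0.01128186]
small (np.int64(136), array([ 0.52473542, -0.33048009,  0.03635382]), np.float64(0.039052865068197884))
[ 0.51048697 -0.34515686  0.00751927] [ 0.53985868 -0.31636929  0.01494048] [ 0.52517282 -0.33076307  0.01122988]
```

```bash
python3 -m pendant '[50,50,-2.3,5.5,0, 50,60,0,0,0, 50,60,0,0,0, 50,50,0,0,0, 50,20,0,0,0, 50,0,0,0,0, 50,8.5,0,0,0,50,0,0,0,0, 50,0,0,0,0]' 60
```

```text
clock: 4.47
tcp_pos: [0.5462, -0.2367, 0.0138]
orientation: [-0.025, 1.569, 0.024]
contact_force: [0.7, 0.3, 1.0]
grip_width: 0.0502
```

```bash
python3 -m pendant '[10,0,0,0,0, 10,0,0,0,0, 10,0,0,0,0, 10,0,0,0,0, 10,-10,0,0,0,10,-40,0,0,0,10,-50,0,0,0]' 60
```

```text
clock: 5.35
tcp_pos: [0.5445, -0.2361, 0.1132]
orientation: [-0.024, 1.573, 0.025]
contact_force: [0.7, 0.6, -0.3]
grip_width: 0.0142
```

```bash
python3 -m pendant '[10,-30,52,10,0,10,-30,52,10,0,10,-30,52,10,0,10,-30,52,10,0,10,-30,52,10,0,10,-60,0,0,0,10,-60,0,0,0,10,-60,0,0,0,10,-60,0,0,0,10,-60,0,0,0,10,-60,0,0,0]'; python3 -c "
from h import *
print(r.get_obs()['joints'].round(3))"
```

```text
clock: 6.72
tcp_pos: [0.5864, 0.0246, 0.6252]
orientation: [-0.024, 1.57, 0.024]
contact_force: [1.2, -1.0, 0.1]
grip_width: 0.0138
[-0.38   0.246  0.336  1.043 -0.084  1.865  1.523]
```

```bash
python3 -m pendant '[10,-30,0,0,0,10,-30,0,0,0,10,0,0,0,0]'; python3 -c "
from h import *
o=r.get_obs();print(o['joints'].round(3),R.from_rotvec(o['orientation']).as_matrix()[:,0].round(3))"; python3 -m pendant '[10,-30,0,0,0,10,-30,0,0,0,10,0,0,0,0]'; python3 -c "
from h import *
o=r.get_obs();print(o['joints'].round(3),R.from_rotvec(o['orientation']).as_matrix().round(3))"
```

```text
clock: 7.1
tcp_pos: [0.5817, 0.0243, 0.6626]
orientation: [-0.023, 1.54, 0.025]
contact_force: [-0.4, -0.7, -0.9]
grip_width: 0.0142
[-0.471  0.248  0.478  0.971 -0.122  1.916  1.551] [ 0.031  0.002 -1.   ]
clock: 7.48
tcp_pos: [0.5721, 0.0237, 0.6881]
orientation: [-0.021, 1.491, 0.027]
contact_force: [0.0, 0.5, -1.0]
grip_width: 0.0139
[-0.522  0.216  0.531  0.957 -0.12   1.915  1.55 ] [[ 0.079 -0.031  0.996]
 [ 0.005  1.     0.031]
 [-0.997  0.002  0.079]]
```

The reach limit does tilt the tool, and in the direction I need. I'll carry on.

```bash
python3 -m pendant '[10,-60,0,0,0,10,-60,0,0,0,10,-60,0,0,0]'; python3 -c "
from h import *
o=r.get_obs();print(o['joints'].round(3),R.from_rotvec(o['orientation']).as_matrix()[:,0].round(3))"; python3 -m pendant '[10,-40,0,45,0,10,-40,0,45,0,10,-40,0,45,0]'; python3 -c "
from h import *
o=r.get_obs();print(o['joints'].round(3),R.from_rotvec(o['orientation']).as_matrix().round(3))"
```

```text
clock: 7.85
tcp_pos: [0.5374, 0.0225, 0.7595]
orientation: [-0.017, 1.355, 0.03]
contact_force: [1.3, 1.2, -0.5]
grip_width: 0.014
[-0.806  0.122  0.805  0.923 -0.102  1.915  1.543] [ 0.214  0.011 -0.977]
clock: 8.22
tcp_pos: [0.6179, 0.0251, 0.8077]
orientation: [-0.015, 1.222, 0.034]
contact_force: [-0.9, 0.1, -1.7]
grip_width: 0.0138
[-0.426  0.272  0.499  0.63  -0.169  1.915  1.553] [[ 0.341 -0.034  0.939]
 [ 0.018  0.999  0.029]
 [-0.94   0.007  0.342]]
```

```bash
python3 -m pendant '[10,-40,0,45,0,10,-40,0,45,0,10,-40,0,45,0]'; python3 -c "
from h import *
o=r.get_obs();print(o['joints'].round(3),R.from_rotvec(o['orientation']).as_matrix().round(3))"
```

```text
clock: 8.6
tcp_pos: [0.6604, 0.0244, 0.8587]
orientation: [-0.01, 1.083, 0.034]
contact_force: [0.3, -0.2, -0.2]
grip_width: 0.014
[-0.324  0.367  0.497  0.396 -0.258  1.915  1.554] [[ 0.468 -0.033  0.883]
 [ 0.023  0.999  0.025]
 [-0.883  0.008  0.469]]
```

```bash
python3 -m pendant '[10,-28,0,32,0,10,0,0,0,0]'; python3 -c "
from h import *
o=r.get_obs();print(o['joints'].round(3),R.from_rotvec(o['orientation']).as_matrix().round(3), o['tcp_pos'])"
```

```text
clock: 8.85
tcp_pos: [0.6648, 0.0239, 0.8717]
orientation: [-0.01, 1.05, 0.034]
contact_force: [-0.8, -0.5, -0.1]
grip_width: 0.0142
[-0.31   0.382  0.515  0.349 -0.287  1.915  1.554] [[ 0.497 -0.033  0.867]
 [ 0.023  0.999  0.024]
 [-0.868  0.008  0.497]] [0.66475988 0.02393487 0.87165906]
```

```bash
python3 -m pendant '[10,39,14.8,-39.3,0,10,39,14.8,-39.3,0,10,39,14.8,-39.3,0,10,39,14.8,-39.3,0,10,39,14.8,-39.3,0,10,39,14.8,-39.3,0,10,39,14.8,-39.3,0,10,39,14.8,-39.3,0,10,39,14.8,-39.3,0,10,39,14.8,-39.3,0,10,39,14.8,-39.3,0,10,0,0,0,0]'; python3 -c "
from h import *
o=r.get_obs();print(o['joints'].round(3),R.from_rotvec(o['orientation']).as_matrix().round(3), o['tcp_pos'])"
```

```text
clock: 10.35
tcp_pos: [0.5034, 0.1852, 0.3074]
orientation: [-0.012, 1.055, 0.03]
contact_force: [0.1, 0.1, -0.5]
grip_width: 0.014
[-0.894 -0.07   0.24   2.16   0.499  0.676  0.614] [[ 0.493 -0.03   0.869]
 [ 0.019  1.     0.024]
 [-0.87   0.005  0.493]] [0.50341753 0.18515348 0.30737018]
```

```bash
python3 w.py w2; python3 - <<'E'
from m import *
P=np.load("w.npy"); print(np.isfinite(P).all())
o,nn,ex,ey,pl,loc=die(P); print("o",o.round(4),"n",nn.round(4),"ex",ex.round(3),len(pl),"tilt",np.degrees(np.arccos(nn[2])))
a=loc[abs(loc[:,2])<.002]; print("plate ext",np.percentile(a[:,0],[1,99]),np.percentile(a[:,1],[1,99]))
f=loc[(loc[:,2]<-.0045)&(loc[:,2]>-.008)&(abs(loc[:,0])<.06)&(abs(loc[:,1])<.05)]
print("floor",len(f),np.median(f,0), np.percentile(f,[3,97],axis=0))
E
```

```text
10.35 [0.5034 0.1852 0.3074] [-0.894 -0.07   0.24   2.16   0.499  0.676  0.614] 
 [[ 0.493 -0.03   0.869]
 [ 0.019  1.     0.024]
 [-0.87   0.005  0.493]]
True
o [0.5662 0.2187 0.0708] n [-0.5013 -0.0165  0.8651] ex [0.865 0.028 0.502] 8920 tilt 30.101864675307247
plate ext [-0.06135668  0.06609948] [-0.06343137  0.06440618]
floor 1235 [-0.0331414   0.00046068 -0.00598967] [[-0.05397843 -0.02066062 -0.00748269]
 [-0.0117114   0.02157147 -0.00479423]]
```

View pics/w2.png

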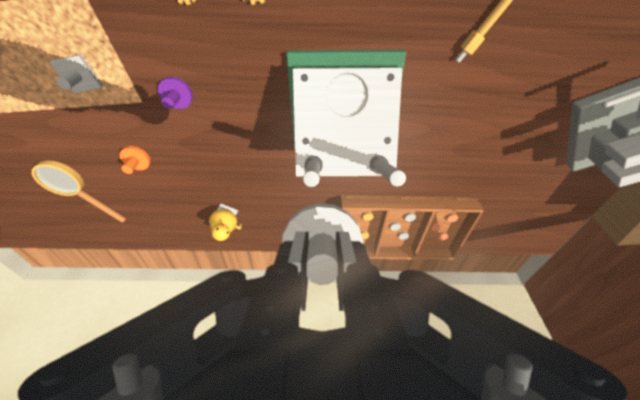

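The wrist view shows the blank held square in the fingers at (320,240) and the cavity unobstructed at (347,93).

```bash
cat > g.py <<'E'
from m import *
P=np.load("w.npy"); ob=r.get_obs(); M=R.from_rotvec(ob["orientation"]).as_matrix(); t=ob["tcp_pos"]
Q=(P-t)@M
m=(abs(Q[...,0])<.02)&(np.hypot(Q[...,1],Q[...,2])<.03); q=Q[m]; print("near tcp",len(q))
d=q[(q[:,0]>-.004)&(q[:,0]<.012)]; print("disc",len(d),np.percentile(d,[1,50,99],axis=0).round(4).tolist())
e=np.array([x for x in d if np.hypot(x[1],x[2])>.017])
o,n,ex,ey,pl,loc=die(P)
f=loc[(loc[:,2]<-.0045)&(loc[:,2]>-.008)&(np.hypot(loc[:,0]+.0335,loc[:,1])<.03)]
c=cv2.minEnclosingCircle((np.float32(f[:,:2])*1000)); print(c)
a=loc[abs(loc[:,2])<.002]; px=np.percentile(a[:,0],[1,99]).mean()-.035; py=np.percentile(a[:,1],[1,99]).mean(); print("plate-based",px,py)
s=o+ex*(px+(c[0][0]/1000))/2+ey*(py+c[0][1]/1000)/2-.006*n
print("seat",s.round(4)); dd=s-t; print("tcp->seat in tool mm",(dd@M*1000).round(1)); print("n in tool",(n@M).round(4), "ey in tool",(ey@M).round(4))
E
python3 g.py
```

```text
near tcp 3306
disc 2124 [[-0.0036, -0.0197, -0.0258], [0.0044, 0.0005, -0.0163], [0.0106, 0.0201, -0.0071]]
((-32.336116790771484, 0.7347474694252014), 24.55074119567871)
plate-based -0.032628602068011985 0.00048740762918770414
seat [0.5411 0.2184 0.0494]
tcp->seat in tool mm [245.1  29.7 -99.1]
n in tool [-1.      0.0049 -0.0045] ey in tool [ 0.0049  1.     -0.0079]
```

```bash
python3 - <<'E'
from m import *
from scipy.optimize import least_squares
P=np.load("w.npy"); ob=r.get_obs(); M=R.from_rotvec(ob["orientation"]).as_matrix(); t=ob["tcp_pos"]; Q=(P-t)@M
m=(Q[...,0]>-.006)&(Q[...,0]<.014)&(np.hypot(Q[...,1],Q[...,2])<.032); d=Q[m]
B=[]
for y in np.arange(-.016,.0161,.002):
    k=d[abs(d[:,1]-y)<.001]
    if len(k)>5: i=np.argsort(k[:,2])[2]; B.append(k[i])
B=np.array(B); print((B*1000).round(1).tolist())
s=least_squares(lambda p:np.hypot(B[:,1]-p[0],B[:,2]-p[1])-.022,[0,0],loss="soft_l1",f_scale=.001); print(s.x*1000)
# face plane
k=d[(np.hypot(d[:,1],d[:,2])<.022)&(d[:,0]<.008)&(d[:,2]<-.011)]; A=np.c_[k[:,1:],np.ones(len(k))]; print(np.linalg.lstsq(A,k[:,0],rcond=None)[0], np.median(k[:,0]))
E
```

```text
[[4.1, -15.1, -19.0], [10.6, -13.6, -20.7], [6.9, -11.6, -22.4], [8.7, -9.6, -23.6], [10.4, -7.6, -24.2], [6.0, -5.8, -24.9], [9.2, -3.3, -25.6], [4.0, -1.6, -26.1], [10.2, -0.1, -25.9], [7.2, 1.5, -25.7], [9.8, 4.2, -25.5], [8.5, 5.2, -25.3], [3.7, 7.7, -24.6], [3.5, 9.7, -23.6], [6.8, 11.5, -22.6], [9.7, 13.4, -21.7], [4.6, 15.6, -19.4]]
[ 0.36038064 -3.82268574]
[ 0.00270325 -0.27869878 -0.00103851] 0.004266954013243823
```

```bash
python3 - <<'E'
from m import *
P=np.load("w.npy"); ob=r.get_obs(); M=R.from_rotvec(ob["orientation"]).as_matrix(); t=ob["tcp_pos"]; Q=(P-t)@M
m=(Q[...,0]>-.04)&(Q[...,0]<.02)&(np.hypot(Q[...,1],Q[...,2])<.032); d=Q[m]*1000
for z in range(-27,8,2):
    k=d[(abs(d[:,2]-z)<1)&(abs(d[:,1])<14)]; 
    if len(k): print(z,len(k),np.percentile(k[:,0],[10,50,90]).round(1), end=" | ")
    k=k[abs(k[:,1])<6]
    if len(k): print(len(k),np.percentile(k[:,0],[10,50,90]).round(1))
v,u=np.where(m); print(u.min(),u.max(),v.min(),v.max())
im=cv2.imread("pics/w2.png")[180:320,230:410]; cv2.imwrite("pics/w2c.png",cv2.resize(im,None,fx=4,fy=4,interpolation=2))
E
```

```text
-27 5 [4.3 6.  8.7] | 5 [4.3 6.  8.7]
-25 181 [ 3.9  5.8 10.2] | 143 [ 3.9  5.5 10.2]
-23 204 [3.8 4.6 8.8] | 88 [3.8 4.5 5.2]
-21 210 [3.6 4.4 5.4] | 87 [3.6 4.4 5.1]
-19 187 [3.5 4.4 5.1] | 78 [3.3 4.3 5.1]
-17 202 [3.5 4.4 5.1] | 86 [3.5 4.4 5. ]
-15 1210 [-34.4 -19.4   4.1] | 82 [3.7 4.3 5. ]
-13 298 [-35.3   3.7   4.9] | 93 [-4.4  4.3  4.9]
-11 640 [-34.9 -12.8   3.1] | 512 [-21.1 -10.2   3.5]
-9 352 [-35.  -20.6  -0.4] | 208 [-22.1 -20.9  -2.3]
-7 210 [-35.2 -21.9 -15.1] | 110 [-22.3 -21.7 -21.1]
-5 189 [-35.5 -22.1 -21.1] | 106 [-22.4 -21.6 -21.1]
-3 182 [-35.8 -21.9 -21. ] | 104 [-22.2 -21.6 -20.9]
-1 177 [-35.4 -21.9 -21.1] | 101 [-22.2 -21.6 -21. ]
1 164 [-35.5 -22.  -21. ] | 101 [-22.3 -21.6 -20.8]
3 107 [-35.7 -31.1 -21. ] | 41 [-22.  -21.5 -20.7]
5 57 [-35.6 -34.5 -15.8] | 7 51 [-35.6 -34.6 -17.1] | 253 392 203 310
```

View pics/w2c.png

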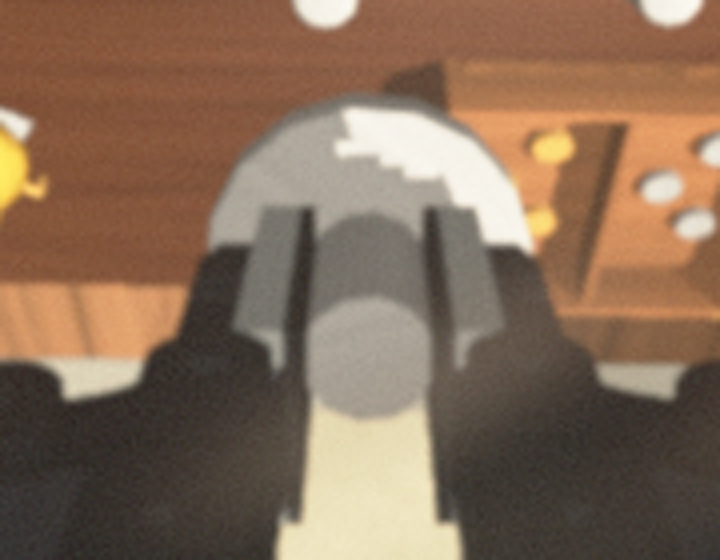

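The disc face is flat in the grip. Disc, hub and pads all read about -4 mm along tool z in this camera, which looks like close-range bias. I'll go nearer and compare blank and cavity directly.

```bash
python3 -m pendant '[10,30,10,-32,0,10,30,10,-32,0,10,30,9.3,-33,0,10,40,0,0,0,10,40,0,0,0,10,25,0,0,0,10,13,0,0,0,10,0,0,0,0,10,0,0,0,0]'; python3 w.py w3; python3 g.py; python3 - <<'E'
from m import *
from scipy.optimize import least_squares
P=np.load("w.npy"); ob=r.get_obs(); M=R.from_rotvec(ob["orientation"]).as_matrix(); t=ob["tcp_pos"]; Q=(P-t)@M
im=cv2.imread("pics/w3.png"); cv2.imwrite("pics/w3c.png",cv2.resize(im[60:400,160:480],(720,765))[:600])
E
```

```text
clock: 11.52
tcp_pos: [0.528, 0.2191, 0.086]
orientation: [-0.002, 1.044, 0.031]
contact_force: [0.5, -0.2, -1.4]
grip_width: 0.0139
11.525 [0.528  0.2191 0.086 ] [-0.929  0.397  0.302  2.307  1.472  0.184 -0.511] 
 [[ 0.502 -0.026  0.864]
 [ 0.025  1.     0.016]
 [-0.864  0.013  0.503]]
near tcp 3146
disc 2057 [[-0.0035, -0.0193, -0.0214], [0.0027, 0.0004, -0.0121], [0.009, 0.0205, -0.0028]]
((-32.58267593383789, -0.03439582511782646), 29.40911102294922)
plate-based -0.016014757288981985 -2.6450629451564567e-05
seat [0.5255 0.2181 0.0405]
tcp->seat in tool mm [ 38.1  -1.6 -24.6]
n in tool [-1.0e+00  8.1e-03  3.0e-04] ey in tool [ 0.0081  0.9999 -0.0123]
```

View pics/w3c.png

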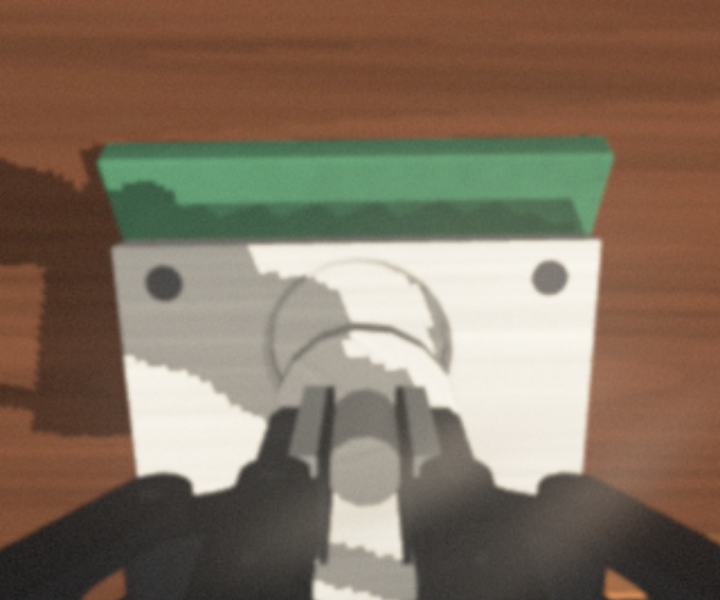

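The crop shows the disc about 25 mm above the cavity, with the cavity rim and the plate's front edge (crop row 240) visible. I'll measure both in the tool frame from this same frame.

```bash
cat > rel.py <<'E'
from m import *
from scipy.optimize import least_squares
P=np.load("w.npy"); ob=r.get_obs(); M=R.from_rotvec(ob["orientation"]).as_matrix(); t=ob["tcp_pos"]; Q=((P-t)@M*1000).reshape(-1,3)
o,n,ex,ey,pl,loc=die(P); pq=(pl-t)@M*1000
k=pq[abs(pq[:,1])<45]; B=[np.percentile(k[abs(k[:,1]-y)<3][:,2],1) for y in range(-40,41,8)]
print("plate x",np.median(pq[:,0]).round(1),"front edge z",np.round(B,1),"-> seat z",np.median(B)+30)
fr=pq[(pq[:,2]<np.median(B)+25)]; print("sides y",np.percentile(fr[:,1],[.5,99.5]).round(1), np.percentile(fr[:,1],[.5,99.5]).mean().round(2))
# cavity rim: floor points
h=(Q-np.median(pq,0))@((n@M)); f=Q[(h<-4.5)&(h>-8)&(np.hypot(Q[:,1],Q[:,2]-np.median(B)-30)<27)]
E_=[]
for y in np.arange(-18,18.1,2):
    c=f[abs(f[:,1]-y)<1]
    if len(c)>4: E_.append([y,np.sort(c[:,2])[1]])
E_=np.array(E_)
if len(E_)>5:
    s=least_squares(lambda p:np.hypot(E_[:,0]-p[0],E_[:,1]-p[1])-24.5,[0,np.median(B)+30],loss="soft_l1"); print("floor arc ctr y,z",s.x.round(2))
d=Q[(Q[:,0]>-3)&(Q[:,0]<11)&(np.hypot(Q[:,1],Q[:,2])<30)]
C=[]
for y in np.arange(-16,16.1,2):
    c=d[abs(d[:,1]-y)<1]
    if len(c)>5: C.append([y,np.sort(c[:,2])[2]])
C=np.array(C); s=least_squares(lambda p:np.hypot(C[:,0]-p[0],C[:,1]-p[1])-22,[0,0],loss="soft_l1"); print("disc ctr y,z",s.x.round(2))
c=d[(abs(d[:,1])<8)&(d[:,2]<s.x[1]-12)&(d[:,2]>s.x[1]-20)]; print("disc face x",np.median(c[:,0]).round(2))
hb=Q[(Q[:,0]>-25)&(Q[:,0]<-18)&(abs(Q[:,1])<6)&(abs(Q[:,2])<14)]; print("hub top z",np.percentile(hb[:,2],[2,98]).round(1),"x",np.median(hb[:,0]).round(1))
E
python3 rel.py; python3 -c "
from m import *
c=viewer.calibration('top'); im,d=viewer.grab_frame('top')"
```

```text
plate x 32.1 front edge z [-35.7 -36.  -36.3 -36.5 -36.4 -36.6 -36.8 -36.9 -36.9 -37.  -36.9] -> seat z -6.5638031127202865
sides y [-65.9  63. ] -1.47
floor arc ctr y,z [-1.19 -5.39]
disc ctr y,z [0.71 0.44]
disc face x 2.67
hub top z [-7.4  7.1] x -23.2
```

```bash
python3 -m pendant '[10,0,-1.9,-6.4,0,10,8,0,0,0,10,0,0,0,0]'; python3 w.py w4; python3 rel.py
```

```text
clock: 12.0
tcp_pos: [0.5252, 0.2169, 0.0746]
orientation: [-0.003, 1.047, 0.031]
contact_force: [-0.1, -0.7, -0.8]
grip_width: 0.0138
12.0 [0.5252 0.2169 0.0746] [-0.906  0.417  0.277  2.316  1.624  0.188 -0.666] 
 [[ 0.5   -0.027  0.866]
 [ 0.024  1.     0.017]
 [-0.866  0.012  0.501]]
plate x 23.7 front edge z [-28.2 -28.4 -28.5 -28.9 -28.8 -28.8 -28.9 -29.1 -29.2 -29.1 -29.3] -> seat z 1.1443657601320254
sides y [-63.6  65.4] 0.91
floor arc ctr y,z [0.96 2.48]
disc ctr y,z [ 0.74 -0.01]
disc face x 2.68
hub top z [-7.9  6.5] x -23.3
```

```bash
python3 -m pendant '[10,4,0.2,1.4,0,10,4,0,0,0,10,3,0,0,0,10,0,0,0,0]'; python3 w.py w5; python3 rel.py
```

```text
clock: 12.55
tcp_pos: [0.5317, 0.217, 0.0649]
orientation: [-0.004, 1.048, 0.03]
contact_force: [0.7, 0.3, -0.8]
grip_width: 0.014
12.55 [0.5317 0.217  0.0649] [-0.865  0.443  0.24   2.304  1.708  0.196 -0.743] 
 [[ 0.499 -0.026  0.866]
 [ 0.023  1.     0.017]
 [-0.866  0.011  0.5  ]]
plate x 12.1 front edge z [-29.  -29.2 -29.3 -29.5 -29.5 -29.8 -29.8 -29.9 -30.  -30.1 -30.2] -> seat z 0.2477913213249856
sides y [-63.5  65.6] 1.08
floor arc ctr y,z [1.19 1.73]
disc ctr y,z [ 0.6  -0.04]
disc face x 2.67
hub top z [-7.9  6.8] x -23.2
```

```bash
python3 -m pendant '[10,0,0.5,0.6,0,10,2,0,0,0,10,2,0,0,0,10,1.5,0,0,0,10,0,0,0,0]'; python3 w.py w6; python3 rel.py
```

```text
clock: 13.22
tcp_pos: [0.535, 0.2177, 0.0606]
orientation: [-0.003, 1.047, 0.03]
contact_force: [-0.2, -1.4, -0.5]
grip_width: 0.014
13.225 [0.535  0.2177 0.0606] [-0.843  0.454  0.218  2.297  1.74   0.203 -0.772] 
 [[ 0.499 -0.026  0.866]
 [ 0.023  1.     0.017]
 [-0.866  0.011  0.5  ]]
plate x 6.7 front edge z [-29.8 -30.1 -30.1 -30.1 -30.3 -30.4 -30.5 -30.6 -30.7 -30.6 -30.7] -> seat z -0.4252574392412747
sides y [-64.  65.] 0.48
floor arc ctr y,z [0.7 1. ]
disc ctr y,z [-0.06 -8.14]
disc face x 6.56
hub top z [-7.8  6.6] x -23.3
```

It's 4 mm into the cavity with no contact force, so I'll ease it down onto the floor.

```bash
python3 -m pendant '[10,1,0,0,0,10,1,0,0,0,10,0,0,0,0]';  python3 -m pendant '[10,0.7,0,0,0,10,0,0,0,0]'
```

```text
clock: 13.65
tcp_pos: [0.536, 0.2179, 0.059]
orientation: [-0.003, 1.047, 0.03]
contact_force: [0.3, 0.2, -0.7]
grip_width: 0.014
clock: 13.9
tcp_pos: [0.536, 0.218, 0.0588]
orientation: [-0.003, 1.047, 0.031]
contact_force: [-5.5, -0.6, 7.7]
grip_width: 0.0138
```

Contact is about 9.5 N, straight along the plate normal. I'll release and back out along the normal.

```bash
python3 -m pendant '[24,0,0,0,0,24,0,0,0,0,36,0,0,0,0,36,0,0,0,0]' 20;  python3 w.py w7; python3 rel.py
```

```text
clock: 14.4
tcp_pos: [0.5363, 0.2179, 0.0584]
orientation: [-0.003, 1.047, 0.03]
contact_force: [0.2, -0.3, 0.1]
grip_width: 0.0363
14.4 [0.5363 0.2179 0.0584] [-0.832  0.459  0.207  2.294  1.758  0.207 -0.789] 
 [[ 0.5   -0.026  0.866]
 [ 0.023  1.     0.017]
 [-0.866  0.011  0.5  ]]
plate x 3.9 front edge z [-29.8 -30.1 -30.1 -30.1 -30.2 -30.4 -30.5 -30.5 -30.7 -30.8 -30.9] -> seat z -0.3560977894888069
sides y [-64.   64.9] 0.41
floor arc ctr y,z [0.62 1.02]
disc ctr y,z [ 0.08 -8.23]
disc face x 4.59
hub top z [-8.1  6.3] x -23.8
```

```bash
python3 -m pendant '[36,-8,0,0,0,36,-12,0,0,0,36,-20,0,0,0,36,-30,0,0,0,36,-30,0,0,0,36,-30,0,0,0,36,0,0,0,0,36,0,0,0,0]';  python3 w.py w8; python3 - <<'E'
from m import *
P=np.load("w.npy"); o,n,ex,ey,pl,loc=die(P)
L=loc*1000; print("n",n.round(3),"plate ext",np.percentile(L[abs(L[:,2])<1][:,0],[1,99]),np.percentile(L[abs(L[:,2])<1][:,1],[1,99]))
hb=L[(L[:,2]>24)&(L[:,2]<32)&(np.hypot(L[:,0]+34,L[:,1])<20)]; print("hub top",len(hb),np.percentile(hb,[2,50,98],axis=0).round(1).tolist())
c=np.median(hb,0)
A=L[(np.hypot(L[:,0]-c[0],L[:,1]-c[1])<20)&(np.hypot(L[:,0]-c[0],L[:,1]-c[1])>10)&(abs(L[:,2]-2)<2.5)]
B=np.c_[A[:,:2]-c[:2],np.ones(len(A))]; print("disc face slope,height",np.linalg.lstsq(B,A[:,2],rcond=None)[0].round(3),len(A))
im=cv2.imread("pics/w8.png"); cv2.imwrite("pics/w8b.png",im)
E
```

```text
clock: 15.45
tcp_pos: [0.4715, 0.2147, 0.1707]
orientation: [-0.003, 1.047, 0.03]
contact_force: [-0.8, 0.0, -1.2]
grip_width: 0.0361
15.45 [0.4715 0.2147 0.1707] [-0.928  0.13   0.182  2.348  0.901  0.396  0.044] 
 [[ 0.5   -0.026  0.866]
 [ 0.023  1.     0.017]
 [-0.866  0.011  0.5  ]]
n [-0.499 -0.016  0.867] plate ext [-53.77031386  73.44166501] [-63.83932041  63.50707709]
hub top 246 [[-32.0, -7.1, 25.6], [-24.9, -0.1, 27.7], [-17.7, 6.9, 29.1]]
disc face slope,height [ 0.005 -0.002  1.778] 908
```

View pics/w8.png

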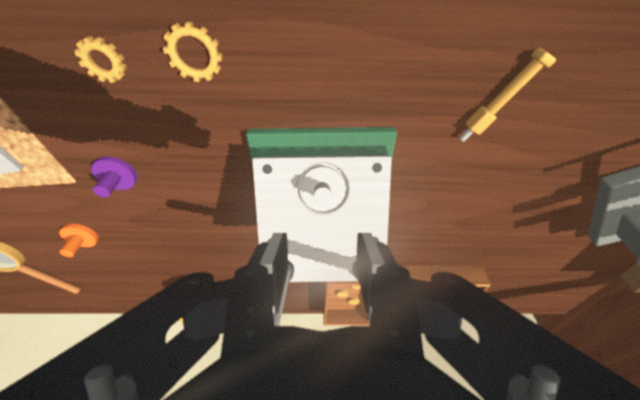

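The blank sits in the cavity at (322,188), hub outwards. Its centre is within about 0.5 mm, the face is 1.8 mm above the plate (2 expected), and the tilt is about 0.005 rad. The gripper is clear.

```bash
python3 -c "
from bench import r
print(r.hand_in())"
```

```text
the job is handed in; nothing more can be done
None
```

The larger round blank is in the die cavity, hub outwards and released. I handed the job in at about 15.5 s of the 38 s allowed; the hand-in gave no verdict.

- **Method:** I gripped the blank by its hub. The move rows cannot tilt the tool directly, so I pushed the arm past its upper reach limit until the tool leaned 30°. I then lowered the blank along the plate normal to a light contact of about 9.5 N, opened the fingers and backed out along the normal.
- **Last checks (wrist camera depth):**
  - The hub is within about 0.5 mm of the cavity centre along the slope, and about the same across it.
  - The disc face is 1.8 mm above the plate; 2.0 mm is expected when it is fully seated.
  - Its tilt relative to the plate is about 0.005 rad.
  - The gripper is about 100 mm clear.
- **Disagreements:** From farther away, the wrist camera showed the held blank about 4 mm off along tool z. Close up this was gone, so I aligned blank and cavity within the same frames. The top and scene cameras differed by up to 4–5 mm in y.
- **Not measured:** I did not re-measure the other two blanks or the desk items, but the arm never went near enough to touch them.

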